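Lock the bayonet lid on the polishing pot

TASK

Close the metal polishing pot on the jeweller's bench with its bayonet lid: set the lid in the pot's mouth, feel for the slots by resting it lightly on the collar and turning, push it down against the spring so the lugs pass under the collar, twist it clockwise (seen from above) to the stop, then let it spring up into its locking notches and let go. Be gentle, never forcing the lid against the pot with more than 80 N, and leave the bowl, jar and hammer where they are.

Things in the scene. Friction and masses are not known exactly. Their poses are not given: they have to be found in the camera images.
- lid: loose bare-metal lid, about 250 g, standing upright on the bench. Origin: centre of its underside, z up. From the bottom: round pilot 50 mm in diameter, tapering to 41 mm over its lowest 6 mm, with two lugs; flange 92 mm in diameter from 29 to 37 mm up; bar handle along x on top. A half turn makes no difference
- lid_handle (a point): on the lid's axis, 53 mm above the lid's origin, in the middle of the bar handle, which is 64 mm long (x), 16 mm wide (y) and reaches from 37 mm (flange top) to 70 mm above the lid's origin; axes as the lid's
- lid_lugs (a point): on the lid's axis, 11 mm above its origin, midway between the two lugs, which stick out opposite each other along +x and -x, exactly under the handle's ends: 12 mm wide, 6 mm thick (8 to 14 mm above the origin), reaching 35 mm from the axis
- pot: fixed round metal pot, 92 mm in diameter, on a 130 mm square wooden board 18 mm thick. Origin: centre of the board's underside, z up. The collar's top is 110 mm above it. The slots lie roughly along the pot's +x and -x (board edges), but the collar was fitted by hand, up to 0.35 rad off to either side: not measured, must be seen or felt. It does not turn in use
- pot_mouth (a point): centre of the collar's top, 110 mm above the pot's origin. Round hole 54 mm in diameter, two opposite slots open upwards, 17 mm wide, reaching 39 mm from the axis; collar ledge 10 mm thick. Lugs that miss the slots rest on the collar's top, lid origin then 102 mm above the pot's; over the slots the lid can go deeper
- pot_pressed (a point): point on the pot's axis, 83 mm up: a good place for the lid's origin while twisting. A spring plate meets the lid at 98 mm with 1 N, rising 0.7 N per mm to 12 N here. Below 86 mm the lugs are under the ledge and can turn clockwise (from above) 0.80 rad from the slots to a firm stop, with 0.08 rad of play; the other way is blocked. At 81 mm the flange hits the collar, hard
- pot_locked (a point): point on the pot's axis, 89 mm up, where the lid's origin is when locked: at the stop the ledge has notches 3 mm deep, 17 mm wide, into which the spring lifts the lugs when the lid is let go or raised. Under the plain ledge, not locked, the lid's origin would be at 86 mm; above 94 mm it is loose
- bowl: small terracotta bowl, 72 mm in diameter, 34 mm high, loose; origin under its centre. Leave alone
- jar: amber glass jar with a white cap, 52 mm in diameter, 75 mm high, loose; origin under its centre. Leave alone
- hammer: small hammer with a wooden handle lying along its x, 220 mm long, loose. Leave alone
Not all that is in view belongs to the job. Leave any blue look-alike of the lid alone.

How it is judged (in metres and radians):
On the way, in this order (a step that is already met when the one before it is completed fails the run):
1. the lid, upright in the pot's mouth, is pushed down until its lugs are below the collar's ledge (lid origin below 85.5 mm) (horizontal distance between lid and pot below 0.004 m and angle between lid's own z axis and vertical below 0.05 rad and z of lid in the frame of pot below 0.0855 m), for 0.1 s.
2. the lid is twisted and has risen into the locking notches (lid origin 87.5 to 90.5 mm above the pot's, handle 0.36 to 1.26 rad off the pot's x axis) (horizontal distance between lid and pot below 0.004 m and angle between lid's own z axis and vertical below 0.05 rad and z of lid in the frame of pot between 0.0875 and 0.0905 m and angle between the x axis of lid and the x axis of pot, either way round between 0.36 and 1.26 rad), for 0.2 s.
At the end, for the whole second after the job is handed in: The lid sits locked in the pot: origin 87.5 to 90.5 mm above the pot's origin (lugs lifted into the notches), within 4 mm of the pot's axis, upright within 0.05 rad, turned 0.36 to 1.26 rad off the pot's x axis, pressed up by the spring against the collar, at rest and let go (all of step 2 and linear speed of lid below 0.01 m/s and contact force between lid and pot above 1 N); the robot touches nothing.
It fails at once if the lid is forced against the pot with more than 80 N (contact force between lid and pot above 80 N).
It fails at once if the bowl is pushed away (more than 20 mm) (distance of bowl from where it was at the start of the episode above 0.02 m).
It fails at once if the jar is pushed away (more than 20 mm) (distance of jar from where it was at the start of the episode above 0.02 m).
It fails at once if the hammer is pushed away (more than 20 mm) (distance of hammer from where it was at the start of the episode above 0.02 m).
It also fails if it takes over 72 s, if anything falls off the work surface, if the arm or the gripper's body presses on something with over 40 N, if the wrist force passes 120 N, or if a joint passes its speed limit or range.

ROBOT

A 6-joint arm with a two-finger parallel gripper is mounted at the origin on the work surface. World frame = base frame: x ahead of the robot, y to its left, z up, the work surface at z = 0. Lengths are in m, angles in degrees, forces in N, time in s.
With the tool pointing down it reaches from about 0.325 to 0.775 m from the base axis. Payload 5.5 kg.
Tool frame: the origin (TCP) lies at the very end of the fingers, on their centre line; the grasp point (between the pads) lies 19 mm behind it; z points along the fingers, x is the direction in which the jaws open and shut, and the axes are right-handed (so a half turn about z gives the same grasp; the last joint's range is limited). The gripper opens to 88 mm and grips with 3 to 60 N. Pads are 20 mm wide; open, the fingers measure 115 mm over their backs; the gripper's body (75 mm by 178 mm) begins 61 mm behind the grasp point.
Start: joints at [-79.739, 5.22, 70.514, -0, 104.267, -3.249], TCP at [0.14, -0.583, 0.223] pointing down, gripper open.
Joint ranges: [-164.24, 164.24], [-49.07, 125.15], [9.68, 141.18], [-86.29, 266.29], [3.28, 154.24], [-151.56, 151.56]. Speed limits (degrees/s): [147.25, 147.25, 172.46, 180, 180, 180].

INTERFACE

Orientations are given as [roll, pitch, yaw] about the fixed x, y, z axes, in that order (R = Rz(yaw) Ry(pitch) Rx(roll)).
In Python, from cell import sense, imaging, order, models gives the robot as it stands.
- The arm moves only by the tool play_rows, never from a script. Its argument "rows" is a list of rows, each an object of numbers: "tx", "ty", "tz": the shift along the tool's x, y, z in units of 25 mm (1.0 is 25 mm); "roll": the turn about the tool's z in units of 6 degrees (1.0 is 6 degrees); "fingers": the opening in per cent of the stroke, from 0 (shut) to 100 (fully open). A call has 1 to 10 rows; each row is the pose to reach, as a shift and turn from the pose measured when the call began, along the tool's axes at that moment; what a row does not reach only later rows make up. A row lasts 1/8 s, in which the tool goes at most 62.5 mm and 10.7 degrees, less where a joint would pass 70% of its speed; a pose out of reach is approached as far as the arm can. A call with a gripper value outside its range is refused whole. The fingers move at their own pace and stop on an object; the grip force is fixed at half the most. Time passes only in rows, so rows that repeat a pose let the fingers close. It gives the time, the measured TCP pose, the force and the opening at its end, in the units of the state.
- sense(): the state, without advancing time (a new reading comes with each control period).
- imaging.grab_frame(name): name is "side" or "top"; returns a dict with "img" (420x560x3 uint8, blue, green, red), "K" (3x3 intrinsics, pixels), "rvec" (rotation vector, rad) and "tvec" (3), from world to camera coordinates, as OpenCV has them. Camera axes: x right, y down, z forward; pixel columns grow to the right and rows downward; lengths in m; the calibration is good to about 2 mm. A picture is of the moment at which its call begins. There is no depth.
- order.finish_job(): hands the job in, once; it reports no verdict.
Trained networks look in the newest picture that a camera, given by its name, has taken for a name from the list of things; names that differ only in an ending like _2 or _b are one class to them, and where a whole thing is asked for, a point or a joint stands for the part that bears it (a point fixed in the world has none). Each returns a list of dicts, best first, with "conf" (0 to 1); they miss things now and then, are a little off and sometimes report something else, mostly with a low value. They report only what shows in the picture. A call takes as long as a camera call. They do not tell look-alikes from the thing itself.
- models.regions_of(query, camera): "pixels" (420x560 bool, what is visible of it).
- models.pinpoint(query, camera): "xyz" ([x, y, z] in m, in world coordinates, good to about 4 mm: a listed point, or the origin of a listed thing).
The state is a dict: "time_s": time; "q": joint angles; "joint_vel": joint speeds; "joint_efforts": joint torques, N m; "ee_pos": TCP position; "tool_rot": TCP orientation; "contact_force": force on the tool from outside, world axes, zero at the start; "torque": the same for the moment, N m; "grip_width": finger opening in m.
Only numpy, scipy, OpenCV 4.12 (cv2) and the standard library are available. Lean on these libraries where they do the work, as an engineer would, in place of code of your own. Each camera call takes 0.05 s, during which the arm holds its last target.

## Working session

There is one attempt and no reset: what is moved stays moved. The work goes in short steps, Python scripts to look and compute and a tool call to move; the robot and the scene stay as the last step left them, time stands still between calls to the robot, and variables do not carry over. Pictures are saved under pics/ and viewed, and the job is handed in when it is done.

Besides the shell and the picture viewer there is one more tool, called after "Request:" as a command line: name --argument value ..., lists and objects as JSON in quotes. play_rows: Moves the arm, as the interface text tells. Its arguments: {"type":"object","properties":{"rows":{"type":"array","items":{"type":"object","properties":{"tx":{"type":"number"},"ty":{"type":"number"},"tz":{"type":"number"},"roll":{"type":"number"},"fingers":{"type":"number"}}}}},"required":["rows"]}

```bash
mkdir -p pics; ls
python3 - <<'E'
from cell import sense, imaging, order, models
import cv2
s=sense(); print(s)
for c in ("side","top"):
    f=imaging.grab_frame(c); cv2.imwrite(f"pics/{c}0.png",f["img"]); print(c,f["K"],f["rvec"],f["tvec"])
    for q in ("lid","lid_handle","lid_lugs","pot","pot_mouth","bowl","jar","hammer"):
        print(q,[(round(d["conf"],2),[round(float(v),3) for v in d["xyz"]]) for d in models.pinpoint(q,c)])
E
```

```text
pics
{'time_s': 0.0, 'q': array([-7.97392582e+01,  5.26360823e+00,  7.05800817e+01,  3.41735713e-04,
        1.04265605e+02, -3.24699805e+00]), 'joint_vel': array([ 0.00204905,  0.08319557,  0.0538707 , -0.12331993,  0.05290134,
        0.08550306]), 'joint_efforts': array([-9.75036128e-04, -4.46452260e+01, -4.06444609e+01,  6.97804266e-02,
        2.93698884e-02, -1.38552273e-04]), 'ee_pos': array([ 0.140113  , -0.58312104,  0.22151936]), 'tool_rot': array([-1.79993479e+02,  1.09100645e-01, -7.64921700e+01]), 'contact_force': array([-0.00872302,  1.00977347,  0.94585031]), 'torque': array([-0.01617433,  0.0046362 ,  0.05754294]), 'grip_width': 0.08785641341282076}
side [[464.61620272   0.         281.48235242]
 [  0.         464.61620272 204.00867375]
 [  0.           0.           1.        ]] [ 0.78813357 -2.39904271  1.27843608] [0.48517261 0.23057141 0.77962558]
lid [(0.85, [0.433, 0.044, 0.0]), (0.82, [0.523, 0.187, 0.0]), (0.65, [0.592, 0.338, 0.004]), (0.56, [0.38, 0.227, 0.001])]
lid_handle [(0.82, [0.438, 0.047, 0.052]), (0.71, [0.522, 0.187, 0.053]), (0.71, [0.379, 0.225, 0
[... 671 characters left out ...]
05175 0.79891514]
lid [(0.93, [0.524, 0.186, 0.005]), (0.86, [0.435, 0.042, 0.002]), (0.74, [0.38, 0.228, 0.0]), (0.66, [0.675, 0.117, 0.001])]
lid_handle [(0.87, [0.679, 0.112, 0.05]), (0.79, [0.435, 0.047, 0.055]), (0.72, [0.526, 0.186, 0.058]), (0.63, [0.588, 0.335, 0.05]), (0.56, [0.381, 0.229, 0.054])]
lid_lugs [(0.87, [0.679, 0.119, 0.009]), (0.82, [0.525, 0.188, 0.014]), (0.81, [0.376, 0.227, 0.011]), (0.69, [0.587, 0.336, 0.012]), (0.67, [0.753, -0.106, 0.001]), (0.62, [0.434, 0.046, 0.014])]
pot [(0.58, [0.56, -0.226, 0.001])]
pot_mouth [(0.83, [0.566, -0.228, 0.113])]
bowl [(0.95, [0.598, -0.021, -0.001])]
jar [(0.71, [0.738, 0.225, -0.002])]
hammer [(0.92, [0.753, -0.102, 0.002])]
```

View pics/side0.png

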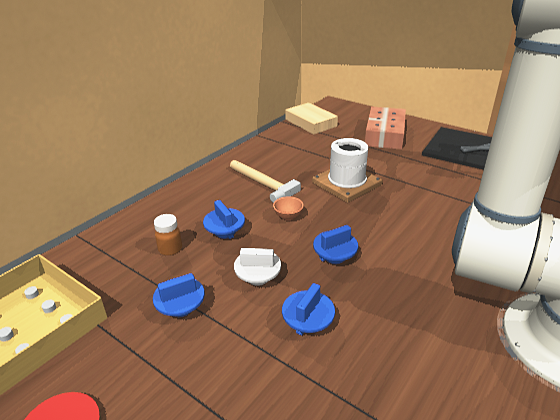

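View pics/top0.png

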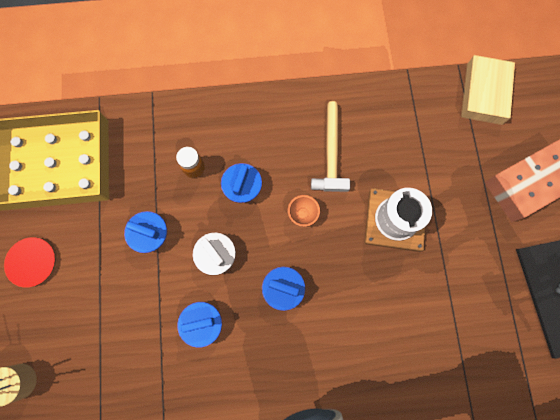

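Candidates in the top image are the white/bare-metal lid at (214,254) and four blue ones at (242,183), (146,232), (284,289) and (200,325). Only the one at (214,254), world (0.524, 0.186), is bare metal. I'll confirm it with metric rectified crops.

```bash
cat > h.py <<'E'
import cv2, numpy as np
from cell import sense, imaging, order, models
def rect(f,c,z,half,n=390):
    # metric view of plane z: columns = +x, rows = -y
    R=cv2.Rodrigues(np.array(f["rvec"]))[0]; t=np.array(f["tvec"]).reshape(3)
    s=2*half/n
    A=np.array([[s,0,c[0]-half],[0,-s,c[1]+half],[0,0,z],[0,0,1.]])
    H=f["K"]@np.c_[R,t]@A
    return cv2.warpPerspective(f["img"],H,(n,n),flags=cv2.INTER_CUBIC|cv2.WARP_INVERSE_MAP)
def proj(f,P):
    return cv2.projectPoints(np.array(P,float).reshape(-1,1,3),np.array(f["rvec"]),np.array(f["tvec"]),f["K"],None)[0].reshape(-1,2)
E
python3 - <<'E'
from h import *
f=imaging.grab_frame("top")
a=rect(f,(0.524,0.186),0.070,0.06); b=rect(f,(0.563,-0.227),0.110,0.06)
cv2.imwrite("pics/rect1.png",np.hstack([a,b]))
c=rect(f,(0.563,-0.227),0.018,0.1); g=imaging.grab_frame("side"); d=rect(g,(0.563,-0.227),0.110,0.06)
cv2.imwrite("pics/rect2.png",np.hstack([c,d]))
E
```

```text
(no output)
```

View pics/rect1.png

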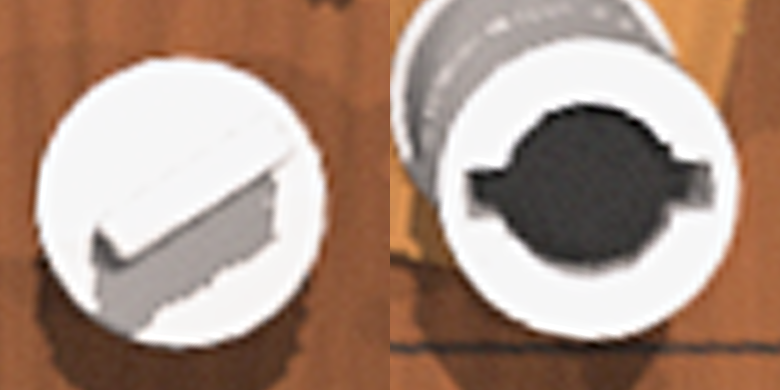

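View pics/rect2.png

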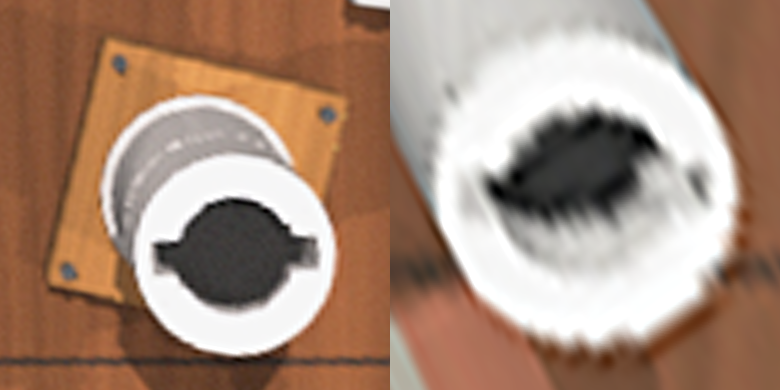

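The crop confirms the bare-metal lid, with its handle at about +31° in world. The pot slots lie along about +2° and the board's yaw is about -13°. Next I refine these numerically.

```bash
cat > m.py <<'E'
from h import *
f=imaging.grab_frame("top")
def world(px,c,half,n=600): s=2*half/n; return c[0]-half+(px[0]+.5)*s, c[1]+half-(px[1]+.5)*s
def blob(mask):
    n,l,st,ce=cv2.connectedComponentsWithStats(mask.astype(np.uint8)); i=1+np.argmax(st[1:,4]); return (l==i).astype(np.uint8)
# lid flange circle z=.037
c=(0.524,0.186)
r=rect(f,c,0.037,0.06,600); hsv=cv2.cvtColor(r,cv2.COLOR_BGR2HSV)
m=blob((hsv[...,1]<60)&(hsv[...,2]>90)); ct=max(cv2.findContours(m,0,1)[0],key=cv2.contourArea)
(e,ax,_)=cv2.fitEllipse(cv2.convexHull(ct)); print("flange",world(e,c,.06),np.array(ax)*.2)
r=rect(f,c,0.070,0.06,600); cv2.imwrite("pics/l70.png",r)
g=cv2.cvtColor(r,cv2.COLOR_BGR2GRAY)
# pot collar
c=(0.564,-0.225)
r=rect(f,c,0.110,0.06,600); hsv=cv2.cvtColor(r,cv2.COLOR_BGR2HSV); cv2.imwrite("pics/p110.png",r)
dark=blob(hsv[...,2]<120)
m=blob((hsv[...,1]<60)&(hsv[...,2]>215)); ct=max(cv2.findContours(m,0,1)[0],key=cv2.contourArea)
e,ax,_=cv2.fitEllipse(cv2.convexHull(ct)); print("collar",world(e,c,.06),np.array(ax)*.2)
# hole mask = not white inside collar ; slot angle from radius 29-37mm
yy,xx=np.mgrid[:600,:600]; dx=(xx-e[0])*.2; dy=-(yy-e[1])*.2; rr=np.hypot(dx,dy)
sel=(rr>30)&(rr<37)&(hsv[...,2]<225)
for s in(1,-1):
    k=sel&(dx*s>0); print("slot",s,np.degrees(np.arctan2(dy[k].mean()*s,dx[k].mean()*s)),k.sum())
# board
r=rect(f,c,0.018,0.11,600); hsv=cv2.cvtColor(r,cv2.COLOR_BGR2HSV); cv2.imwrite("pics/b18.png",r)
E
python3 m.py; python3 -c "
import cv2,numpy as np
cv2.imwrite('pics/lb.png',cv2.resize(np.hstack([cv2.imread('pics/l70.png'),cv2.imread('pics/b18.png')]),(800,400)))"
```

```text
flange (0.5245975219726563, 0.18845330200195312) [93.18029785 93.61817627]
collar (0.5641836364746093, -0.22489029541015626) [91.41852417 92.35168457]
slot 1 1.6112463470520828 2908
slot -1 2.4386359009992504 2973
```

View pics/l70.png

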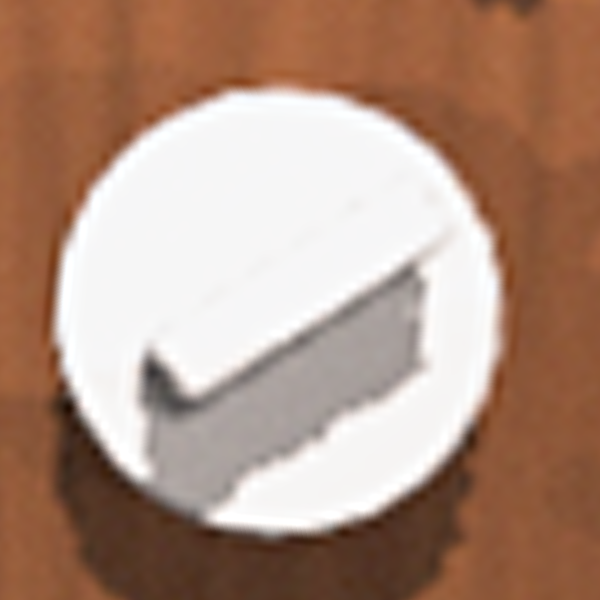

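View pics/p110.png

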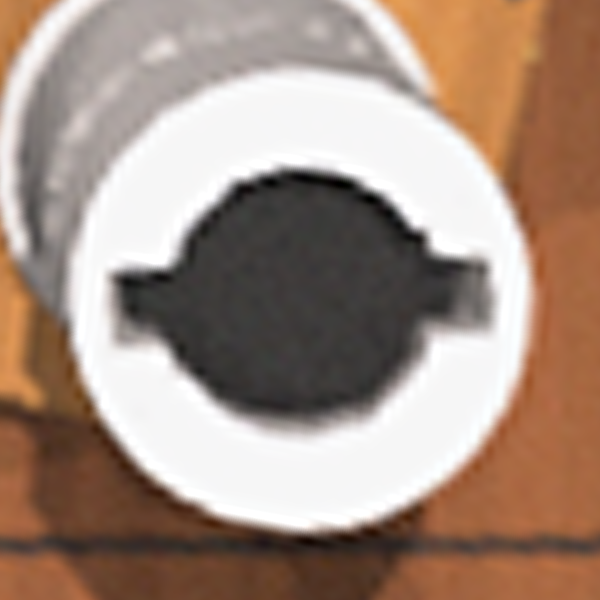

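```bash
cat >> h.py <<'E'
from scipy.spatial.transform import Rotation as Ro
def go(x=None,y=None,z=None,yaw=None):
    s=sense(); p=np.array(s["ee_pos"]); R=Ro.from_euler("xyz",s["tool_rot"],degrees=True)
    t=np.array([v if v is not None else p[i] for i,v in enumerate((x,y,z))])
    d=R.inv().apply(t-p)/.025
    yw=s["tool_rot"][2]; ro=0 if yaw is None else -((yaw-yw+180)%360-180)/6
    print("t",round(s["time_s"],2),"pos",p.round(4),"rpy",np.round(s["tool_rot"],2),"F",np.round(s["contact_force"],2),"T",np.round(s["torque"],2),"w",round(s["grip_width"],4))
    print("tx ty tz",d.round(2),"roll",round(ro,2))
E
python3 -c "
from h import *
go(.5246,.1885,.2,-57.5)"
```

```text
t 1.05 pos [ 0.1402 -0.5834  0.2226] rpy [180.     0.   -76.49] F [-0.44  0.34 -0.08] T [ 0.02 -0.02 -0.03] w 0.0881
tx ty tz [-26.43 -22.17   0.91] roll -3.16
```

Request:
play_rows --rows '[{"tx": -2.2, "ty": -1.85, "tz": 0.1, "roll": -0.3}, {"tx": -4.4, "ty": -3.7, "tz": 0, "roll": -0.6}, {"tx": -6.0, "ty": -5.0, "tz": 0, "roll": -0.8}, {"tx": -7.7, "ty": -6.5, "tz": 0, "roll": -1}, {"tx": -9.4, "ty": -7.9, "tz": 0, "roll": -1.2}, {"tx": -11.1, "ty": -9.3, "tz": 0, "roll": -1.4}, {"tx": -12.8, "ty": -10.7, "tz": 0, "roll": -1.6}, {"tx": -14.5, "ty": -12.2, "tz": 0, "roll": -1.8}, {"tx": -16.2, "ty": -13.6, "tz": 0, "roll": -2}, {"tx": -17.6, "ty": -14.8, "tz": 0, "roll": -2.1}]'

```text
schema error: expected keys tx, ty, tz, roll, fingers
```

```bash
python3 -c "
from h import *
go(.5246,.1885,.12,-57.5)"
```

```text
t 1.05 pos [ 0.1402 -0.5834  0.2226] rpy [180.     0.   -76.49] F [-0.44  0.34 -0.08] T [ 0.02 -0.02 -0.03] w 0.0881
tx ty tz [-26.43 -22.17   4.11] roll -3.16
```

Request:
play_rows --rows '[{"tx": -1.5, "ty": -1.26, "tz": 0, "roll": -0.3, "fingers": 100}, {"tx": -3.2, "ty": -2.7, "tz": 0, "roll": -0.6, "fingers": 100}, {"tx": -5.0, "ty": -4.2, "tz": 0, "roll": -0.8, "fingers": 100}, {"tx": -6.8, "ty": -5.7, "tz": 0, "roll": -1, "fingers": 100}, {"tx": -8.6, "ty": -7.2, "tz": 0, "roll": -1.2, "fingers": 100}, {"tx": -10.4, "ty": -8.7, "tz": 0, "roll": -1.4, "fingers": 100}, {"tx": -12.2, "ty": -10.2, "tz": 0, "roll": -1.6, "fingers": 100}, {"tx": -14.0, "ty": -11.7, "tz": 0, "roll": -1.8, "fingers": 100}, {"tx": -15.8, "ty": -13.3, "tz": 0, "roll": -2, "fingers": 100}, {"tx": -17, "ty": -14.3, "tz": 0, "roll": -2.1, "fingers": 100}]'

```text
time_s: 2.3
ee_pos: [0.3892, -0.0843, 0.2229]
tool_rot: [-179.9, -0.0, -63.7]
contact_force: [-0.3, -0.5, 0.3]
grip_width: 0.0878
```

```bash
python3 -c "
from h import *
go(.5246,.1885,.12,-57.5)"
```

```text
t 2.3 pos [ 0.3892 -0.0843  0.2229] rpy [-1.7995e+02 -3.0000e-02 -6.3750e+01] F [-0.3  -0.48  0.26] T [-0.05 -0.05 -0.04] w 0.0878
tx ty tz [-7.39 -9.68  4.12] roll -1.04
```

Request:
play_rows --rows '[{"tx": -1.0, "ty": -1.3, "tz": 0, "roll": -0.5, "fingers": 100}, {"tx": -2.4, "ty": -3.1, "tz": 0.0, "roll": -1, "fingers": 100}, {"tx": -3.8, "ty": -5, "tz": 0.5, "roll": -1.04, "fingers": 100}, {"tx": -5.2, "ty": -6.8, "tz": 1.5, "roll": -1.04, "fingers": 100}, {"tx": -6.5, "ty": -8.5, "tz": 2.5, "roll": -1.04, "fingers": 100}, {"tx": -7.39, "ty": -9.68, "tz": 3.5, "roll": -1.04, "fingers": 100}, {"tx": -7.39, "ty": -9.68, "tz": 4.1, "roll": -1.04, "fingers": 100}, {"tx": -7.39, "ty": -9.68, "tz": 4.1, "roll": -1.04, "fingers": 100}]'

```text
time_s: 3.3
ee_pos: [0.5236, 0.1876, 0.1192]
tool_rot: [179.9, -0.0, -57.5]
contact_force: [-0.1, -0.3, -0.7]
grip_width: 0.0877
```

```bash
python3 -c "
from h import *
go(.5246,.1885,.042,-57.5)
f=imaging.grab_frame('side');cv2.imwrite('pics/s1.png',f['img'])"
```

```text
t 3.3 pos [0.5236 0.1876 0.1192] rpy [ 1.7987e+02 -1.0000e-02 -5.7510e+01] F [-0.1  -0.32 -0.67] T [-0.04 -0.01  0.03] w 0.0877
tx ty tz [-0.01 -0.06  3.09] roll -0.0
```

View pics/s1.png

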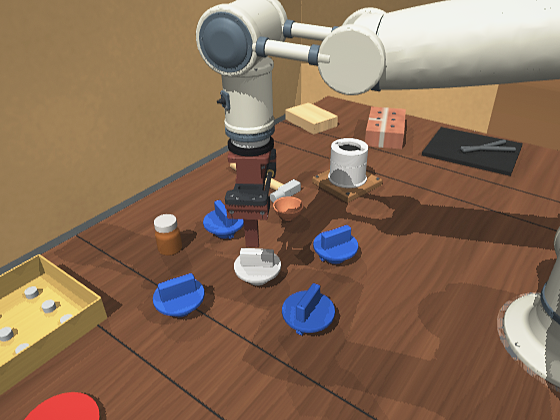

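The open gripper is straight above the white lid at (257,262), clear of the blue lids. I'm going down to grasp it.

Request:
play_rows --rows '[{"tx": -0.01, "ty": -0.06, "tz": 1, "roll": 0, "fingers": 100}, {"tx": -0.01, "ty": -0.06, "tz": 2, "roll": 0, "fingers": 100}, {"tx": -0.01, "ty": -0.06, "tz": 2.7, "roll": 0, "fingers": 100}, {"tx": -0.01, "ty": -0.06, "tz": 3.05, "roll": 0, "fingers": 100}, {"tx": -0.01, "ty": -0.06, "tz": 3.05, "roll": 0, "fingers": 60}, {"tx": -0.01, "ty": -0.06, "tz": 3.05, "roll": 0, "fingers": 40}, {"tx": -0.01, "ty": -0.06, "tz": 3.05, "roll": 0, "fingers": 30}, {"tx": -0.01, "ty": -0.06, "tz": 3.05, "roll": 0, "fingers": 20}, {"tx": -0.01, "ty": -0.06, "tz": 3.05, "roll": 0, "fingers": 0}, {"tx": -0.01, "ty": -0.06, "tz": 3.05, "roll": 0, "fingers": 0}]'

```text
time_s: 4.6
ee_pos: [0.5255, 0.1885, 0.0445]
tool_rot: [-180.0, -0.0, -57.5]
contact_force: [0.4, -0.1, -0.5]
grip_width: 0.0315
```

Request:
play_rows --rows '[{"tx": 0, "ty": 0, "tz": 0, "roll": 0, "fingers": 0}, {"tx": 0, "ty": 0, "tz": 0, "roll": 0, "fingers": 0}, {"tx": 0, "ty": 0, "tz": 0, "roll": 0, "fingers": 0}]'

```text
time_s: 4.97
ee_pos: [0.5254, 0.1885, 0.0444]
tool_rot: [-180.0, -0.0, -57.5]
contact_force: [0.0, 0.2, 0.1]
grip_width: 0.0156
```

```bash
python3 -c "
from h import *
go(.5246,.1885,.18,-57.5)
f=imaging.grab_frame('side');cv2.imwrite('pics/s2.png',f['img'])"
```

```text
t 4.97 pos [0.5254 0.1885 0.0444] rpy [-1.7999e+02 -4.0000e-02 -5.7540e+01] F [0.04 0.22 0.09] T [ 0.04 -0.01  0.04] w 0.0156
tx ty tz [-0.01  0.03 -5.42] roll -0.01
```

View pics/s2.png

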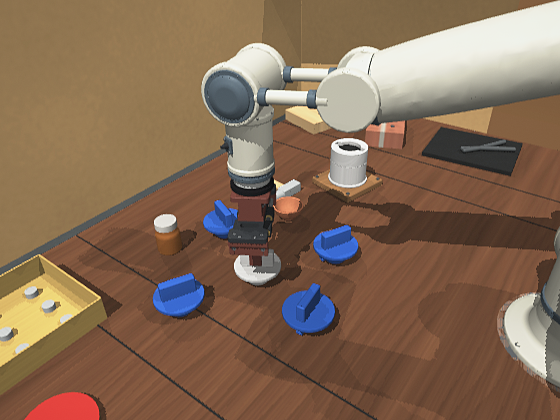

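The fingers closed at 15.6 mm on the handle. Lifting.

Request:
play_rows --rows '[{"tx": 0, "ty": 0, "tz": -0.3, "roll": 0, "fingers": 0}, {"tx": 0, "ty": 0, "tz": -1.2, "roll": 0, "fingers": 0}, {"tx": 0, "ty": 0, "tz": -2.5, "roll": 0, "fingers": 0}, {"tx": 0, "ty": 0, "tz": -4, "roll": 0, "fingers": 0}, {"tx": 0, "ty": 0, "tz": -5.4, "roll": 0, "fingers": 0}, {"tx": 0, "ty": 0, "tz": -6.4, "roll": 0, "fingers": 0}, {"tx": 0, "ty": 0, "tz": -7, "roll": 0, "fingers": 0}, {"tx": 0, "ty": 0, "tz": -7, "roll": 0, "fingers": 0}]'

```text
time_s: 6.02
ee_pos: [0.5257, 0.1887, 0.2203]
tool_rot: [-179.9, -0.1, -57.5]
contact_force: [-1.1, -0.7, -3.7]
grip_width: 0.0158
```

```bash
python3 -c "
from h import *
go(.5642,-.2249,.22,-88)
f=imaging.grab_frame('side');cv2.imwrite('pics/s3.png',f['img'])
for c in('side','top'):
  f=imaging.grab_frame(c)
  for q in('lid','lid_lugs','lid_handle'): print(c,q,[(round(d['conf'],2),d['xyz'].round(4)) for d in map(lambda d:dict(d,xyz=np.array(d['xyz'])),models.pinpoint(q,c)) if d['xyz'][2]>.06])
"
```

```text
t 6.03 pos [0.5257 0.1887 0.2203] rpy [-1.799e+02 -7.000e-02 -5.755e+01] F [-1.11 -0.72 -3.74] T [-0.09  0.    0.04] w 0.0158
tx ty tz [14.79  7.58  0.02] roll 5.08
side lid [(0.86, array([0.5275, 0.1845, 0.176 ]))]
side lid_lugs [(0.91, array([0.524 , 0.1847, 0.1873]))]
side lid_handle [(0.62, array([0.5212, 0.1898, 0.227 ]))]
top lid [(0.61, array([0.5224, 0.1854, 0.1759]))]
top lid_lugs [(0.96, array([0.5269, 0.1854, 0.1888]))]
top lid_handle [(0.69, array([0.5265, 0.19  , 0.2251]))]
```

View pics/s3.png

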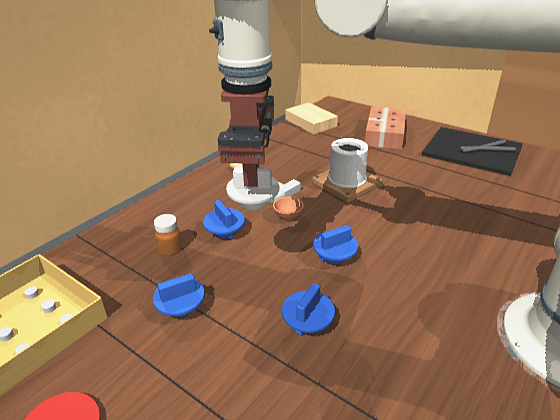

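Request:
play_rows --rows '[{"tx": 1.0, "ty": 0.5, "tz": 0, "roll": 0.5, "fingers": 0}, {"tx": 2.6, "ty": 1.3, "tz": 0, "roll": 1, "fingers": 0}, {"tx": 4.2, "ty": 2.15, "tz": 0, "roll": 1.5, "fingers": 0}, {"tx": 5.8, "ty": 3.0, "tz": 0, "roll": 2, "fingers": 0}, {"tx": 7.4, "ty": 3.8, "tz": 0, "roll": 2.5, "fingers": 0}, {"tx": 9.0, "ty": 4.6, "tz": 0, "roll": 3, "fingers": 0}, {"tx": 10.6, "ty": 5.4, "tz": 0, "roll": 3.6, "fingers": 0}, {"tx": 12.2, "ty": 6.25, "tz": 0, "roll": 4.2, "fingers": 0}, {"tx": 13.6, "ty": 7.0, "tz": 0, "roll": 4.7, "fingers": 0}, {"tx": 14.4, "ty": 7.4, "tz": 0, "roll": 5.08, "fingers": 0}]'

```text
time_s: 7.72
ee_pos: [0.562, -0.2163, 0.2187]
tool_rot: [179.9, -0.0, -88.2]
contact_force: [0.7, -0.2, -3.0]
grip_width: 0.0156
```

Request:
play_rows --rows '[{"tx": 0, "ty": 0, "tz": 0, "roll": 0, "fingers": 0}, {"tx": 0, "ty": 0, "tz": 0, "roll": 0, "fingers": 0}]'

```text
time_s: 7.98
ee_pos: [0.5621, -0.2152, 0.2186]
tool_rot: [179.9, 0.0, -88.1]
contact_force: [-0.3, -0.0, -2.5]
grip_width: 0.0161
```

```bash
python3 -c "
from h import *
go(.5642,-.2249,.20,-88)
for c in('side','top'):
  f=imaging.grab_frame(c); cv2.imwrite(f'pics/{c}4.png',f['img'])
  for q in('lid','lid_lugs','lid_handle','pot','pot_mouth'): print(c,q,[(round(d['conf'],2),d['xyz'].round(4)) for d in map(lambda d:dict(d,xyz=np.array(d['xyz'])),models.pinpoint(q,c)) if d['xyz'][1]<-.16])
p=sense()['ee_pos']
f=imaging.grab_frame('top'); a=rect(f,p[:2],p[2]-.0444+.037,.06)
g=imaging.grab_frame('side'); b=rect(g,p[:2],p[2]-.0444+.037,.06)
cv2.imwrite('pics/r4.png',np.hstack([a,b]))
"
```

```text
t 7.97 pos [ 0.5621 -0.2152  0.2186] rpy [ 1.7993e+02  2.0000e-02 -8.8130e+01] F [-0.29 -0.01 -2.47] T [0.02 0.04 0.03] w 0.0161
tx ty tz [ 0.39 -0.07  0.74] roll -0.02
side lid [(0.61, array([ 0.5609, -0.2175,  0.1768]))]
side lid_lugs [(0.78, array([ 0.5614, -0.2158,  0.1858])), (0.55, array([ 5.675e-01, -2.231e-01, -2.000e-04]))]
side lid_handle [(0.84, array([ 0.5594, -0.2124,  0.2265]))]
side pot [(0.72, array([ 0.5629, -0.2253,  0.0016]))]
side pot_mouth [(0.77, array([ 0.5645, -0.2257,  0.1115]))]
top lid [(0.65, array([ 0.5613, -0.2198,  0.1788]))]
top lid_lugs [(0.74, array([ 0.5627, -0.2172,  0.1903]))]
top lid_handle [(0.87, array([ 0.5644, -0.2151,  0.229 ]))]
top pot [(0.56, array([ 5.598e-01, -2.272e-01,  5.000e-04]))]
top pot_mouth [(0.79, array([ 0.5656, -0.228 ,  0.1137]))]
```

View pics/r4.png

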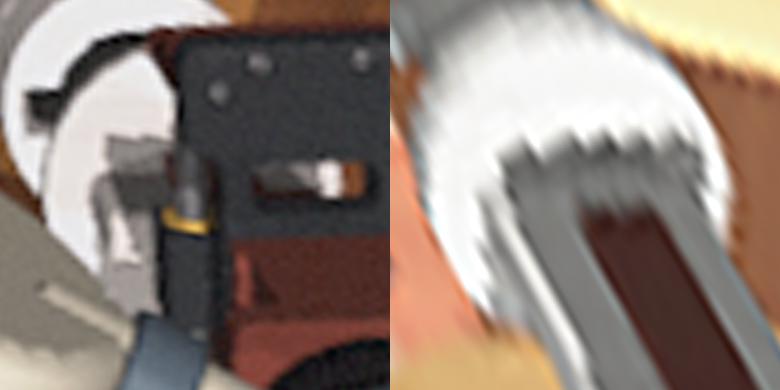

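View pics/side4.png

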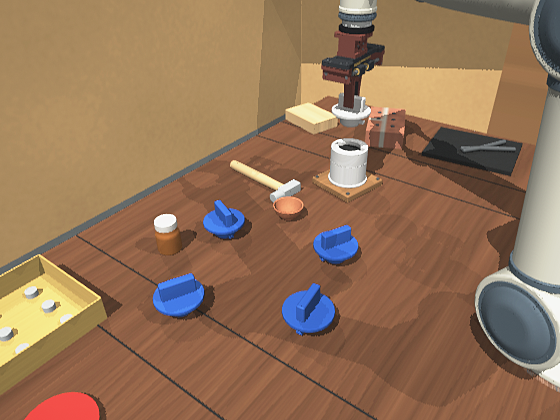

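Request:
play_rows --rows '[{"tx": 0.2, "ty": -0.08, "tz": 0.2, "roll": 0, "fingers": 0}, {"tx": 0.4, "ty": -0.11, "tz": 0.8, "roll": 0, "fingers": 0}, {"tx": 0.39, "ty": -0.11, "tz": 1.5, "roll": 0, "fingers": 0}, {"tx": 0.39, "ty": -0.11, "tz": 1.9, "roll": 0, "fingers": 0}, {"tx": 0.39, "ty": -0.11, "tz": 1.9, "roll": 0, "fingers": 0}, {"tx": 0.39, "ty": -0.11, "tz": 1.9, "roll": 0, "fingers": 0}]'

```text
time_s: 9.43
ee_pos: [0.5652, -0.226, 0.1717]
tool_rot: [180.0, -0.0, -88.2]
contact_force: [-0.8, 0.2, -2.3]
grip_width: 0.0159
```

```bash
python3 -c "
from h import *
go(.5649,-.2249,.155,-88)
f=imaging.grab_frame('side'); im=f['img']; cv2.imwrite('pics/s5.png',cv2.resize(im[80:220,270:430],None,fx=4,fy=4,interpolation=cv2.INTER_CUBIC))
"
```

```text
t 9.43 pos [ 0.5652 -0.226   0.1717] rpy [ 1.7998e+02 -5.0000e-02 -8.8210e+01] F [-0.84  0.22 -2.34] T [ 0.04 -0.01  0.02] w 0.0159
tx ty tz [-0.04  0.01  0.67] roll -0.03
```

View pics/s5.png

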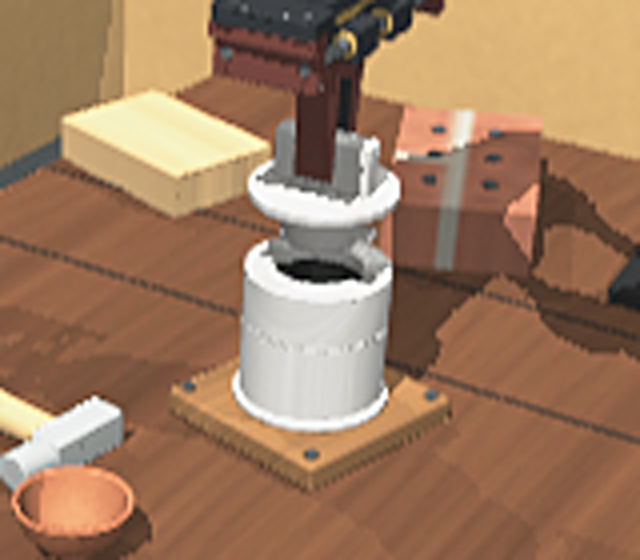

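```bash
python3 -c "
from h import *
f=imaging.grab_frame('side')
th=np.linspace(0,2*np.pi,60)
im=cv2.resize(f['img'][80:220,270:430],None,fx=4,fy=4,interpolation=cv2.INTER_CUBIC)
p=sense()['ee_pos']
for c,z,r in((( .5642,-.2249),.110,.046),((p[0]-.0007,p[1]),p[2]-.0444+.037,.046),((p[0]-.0007,p[1]),p[2]-.0444+.029,.046),((p[0],p[1]),p[2]-.0444,.0205)):
  P=np.c_[c[0]+r*np.cos(th),c[1]+r*np.sin(th),0*th+z]; q=(proj(f,P)-[270,80]+.5)*4
  cv2.polylines(im,[q.astype(int).reshape(-1,1,2)],True,(0,0,255),1)
cv2.imwrite('pics/s6.png',im)"
```

```text
(no output)
```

View pics/s6.png

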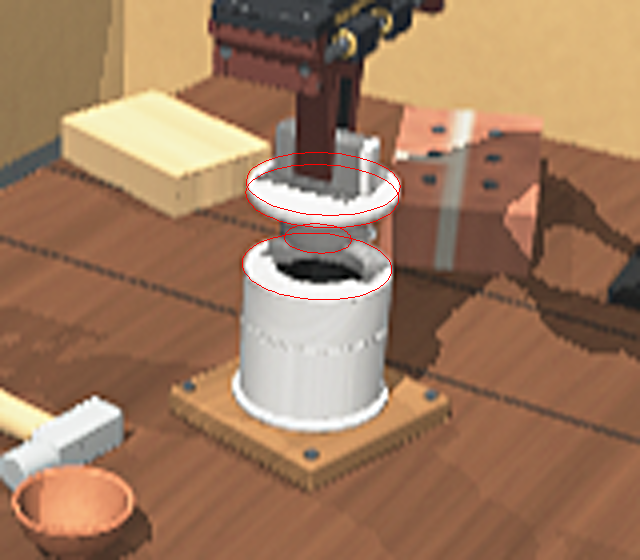

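The overlays match both the flange and the collar, so the lid is centred to about 1 mm. Now I lower it gently in small steps.

Request:
play_rows --rows '[{"tx": -0.04, "ty": 0.01, "tz": 0.3, "roll": 0, "fingers": 0}, {"tx": -0.04, "ty": 0.01, "tz": 0.6, "roll": 0, "fingers": 0}, {"tx": -0.04, "ty": 0.01, "tz": 0.76, "roll": 0, "fingers": 0}, {"tx": -0.04, "ty": 0.01, "tz": 0.76, "roll": 0, "fingers": 0}]'

```text
time_s: 10.02
ee_pos: [0.5648, -0.2249, 0.1523]
tool_rot: [180.0, -0.0, -88.2]
contact_force: [-0.4, 0.9, -3.6]
grip_width: 0.0158
```

```bash
python3 -c "
from h import *
go(.5649,-.2249,.147,-88)"
```

```text
t 10.03 pos [ 0.5648 -0.2249  0.1523] rpy [ 1.7996e+02 -4.0000e-02 -8.8200e+01] F [-0.45  0.91 -3.58] T [0.   0.   0.01] w 0.0158
tx ty tz [-0.   -0.    0.21] roll -0.03
```

Request:
play_rows --rows '[{"tx": 0, "ty": 0, "tz": 0.12, "roll": 0, "fingers": 0}, {"tx": 0, "ty": 0, "tz": 0.2, "roll": 0, "fingers": 0}, {"tx": 0, "ty": 0, "tz": 0.26, "roll": 0, "fingers": 0}, {"tx": 0, "ty": 0, "tz": 0.26, "roll": 0, "fingers": 0}]'

```text
time_s: 10.52
ee_pos: [0.5647, -0.2249, 0.1457]
tool_rot: [179.9, -0.0, -88.2]
contact_force: [0.5, -0.5, -2.6]
grip_width: 0.0159
```

Request:
play_rows --rows '[{"tx": 0, "ty": 0, "tz": 0.05, "roll": 0, "fingers": 0}, {"tx": 0, "ty": 0, "tz": 0.08, "roll": 0, "fingers": 0}, {"tx": 0, "ty": 0, "tz": 0.08, "roll": 0, "fingers": 0}]'

```text
time_s: 10.9
ee_pos: [0.5647, -0.2249, 0.1436]
tool_rot: [179.9, -0.0, -88.2]
contact_force: [0.2, 0.8, -3.3]
grip_width: 0.0159
```

There was no collar contact at 102 mm: the origin is at 99 mm with no force, so the lugs went straight into the slots. Continuing down against the spring.

Request:
play_rows --rows '[{"tx": 0, "ty": 0, "tz": 0.06, "roll": 0, "fingers": 0}, {"tx": 0, "ty": 0, "tz": 0.12, "roll": 0, "fingers": 0}, {"tx": 0, "ty": 0, "tz": 0.16, "roll": 0, "fingers": 0}, {"tx": 0, "ty": 0, "tz": 0.16, "roll": 0, "fingers": 0}]'

```text
time_s: 11.4
ee_pos: [0.5648, -0.225, 0.14]
tool_rot: [180.0, -0.0, -88.2]
contact_force: [-0.5, 0.7, 0.4]
grip_width: 0.0158
```

Request:
play_rows --rows '[{"tx": 0, "ty": 0, "tz": 0.06, "roll": 0, "fingers": 0}, {"tx": 0, "ty": 0, "tz": 0.12, "roll": 0, "fingers": 0}, {"tx": 0, "ty": 0, "tz": 0.16, "roll": 0, "fingers": 0}, {"tx": 0, "ty": 0, "tz": 0.16, "roll": 0, "fingers": 0}]'

```text
time_s: 11.9
ee_pos: [0.5648, -0.225, 0.1363]
tool_rot: [180.0, -0.1, -88.2]
contact_force: [-1.3, -0.3, 3.1]
grip_width: 0.0158
```

```bash
python3 -c "
from h import *
go(.5649,-.2249,.1274,-88)"
```

```text
t 11.9 pos [ 0.5648 -0.225   0.1363] rpy [ 1.7998e+02 -5.0000e-02 -8.8210e+01] F [-1.31 -0.28  3.08] T [ 0.12  0.25 -0.01] w 0.0158
tx ty tz [-0.   -0.    0.36] roll -0.03
```

Request:
play_rows --rows '[{"tx": 0, "ty": 0, "tz": 0.08, "roll": 0, "fingers": 0}, {"tx": 0, "ty": 0, "tz": 0.16, "roll": 0, "fingers": 0}, {"tx": 0, "ty": 0, "tz": 0.22, "roll": 0, "fingers": 0}, {"tx": 0, "ty": 0, "tz": 0.22, "roll": 0, "fingers": 0}]'

```text
time_s: 12.4
ee_pos: [0.5649, -0.225, 0.1313]
tool_rot: [-180.0, -0.1, -88.2]
contact_force: [-2.1, 1.7, 5.5]
grip_width: 0.0155
```

Request:
play_rows --rows '[{"tx": 0, "ty": 0, "tz": 0.06, "roll": 0, "fingers": 0}, {"tx": 0, "ty": 0, "tz": 0.12, "roll": 0, "fingers": 0}, {"tx": 0, "ty": 0, "tz": 0.14, "roll": 0, "fingers": 0}, {"tx": 0, "ty": 0, "tz": 0.14, "roll": 0, "fingers": 0}]'

```text
time_s: 12.9
ee_pos: [0.5649, -0.225, 0.1289]
tool_rot: [-180.0, -0.1, -88.2]
contact_force: [-3.3, 0.6, 7.8]
grip_width: 0.0158
```

```bash
python3 -c "
from h import *
go(.5649,-.2249,.1274,-134)"
```

```text
t 12.9 pos [ 0.5649 -0.225   0.1289] rpy [-1.7995e+02 -9.0000e-02 -8.8200e+01] F [-3.34  0.64  7.79] T [ 0.37  0.78 -0.02] w 0.0158
tx ty tz [-0.   -0.    0.06] roll 7.63
```

Request:
play_rows --rows '[{"tx": 0, "ty": 0, "tz": 0.06, "roll": 0, "fingers": 0}, {"tx": 0, "ty": 0, "tz": 0.1, "roll": 0, "fingers": 0}, {"tx": 0, "ty": 0, "tz": 0.1, "roll": 0, "fingers": 0}]'

```text
time_s: 13.28
ee_pos: [0.5649, -0.225, 0.1276]
tool_rot: [-179.9, -0.1, -88.2]
contact_force: [-3.8, 2.1, 8.3]
grip_width: 0.0161
```

Request:
play_rows --rows '[{"tx": 0, "ty": 0, "tz": 0.03, "roll": 0.3, "fingers": 0}, {"tx": 0, "ty": 0, "tz": 0.03, "roll": 0.7, "fingers": 0}, {"tx": 0, "ty": 0, "tz": 0.03, "roll": 1.1, "fingers": 0}, {"tx": 0, "ty": 0, "tz": 0.03, "roll": 1.5, "fingers": 0}]'

```text
time_s: 13.78
ee_pos: [0.5658, -0.2257, 0.1286]
tool_rot: [-179.7, -0.2, -97.3]
contact_force: [-0.7, -0.2, 8.9]
grip_width: 0.016
```

```bash
python3 -c "
from h import *
go(.5649,-.2249,.1274,-134)"
```

```text
t 13.78 pos [ 0.5658 -0.2257  0.1286] rpy [-179.69   -0.18  -97.29] F [-0.65 -0.18  8.86] T [-0.04  0.25  0.11] w 0.016
tx ty tz [-0.03  0.04  0.05] roll 6.12
```

Request:
play_rows --rows '[{"tx": -0.02, "ty": 0.02, "tz": 0.06, "roll": 0.5, "fingers": 0}, {"tx": -0.02, "ty": 0.02, "tz": 0.06, "roll": 1.0, "fingers": 0}, {"tx": -0.02, "ty": 0.02, "tz": 0.06, "roll": 1.5, "fingers": 0}, {"tx": -0.02, "ty": 0.02, "tz": 0.06, "roll": 2.0, "fingers": 0}, {"tx": -0.02, "ty": 0.02, "tz": 0.06, "roll": 2.5, "fingers": 0}, {"tx": -0.02, "ty": 0.02, "tz": 0.06, "roll": 3.0, "fingers": 0}, {"tx": -0.02, "ty": 0.02, "tz": 0.06, "roll": 3.5, "fingers": 0}, {"tx": -0.02, "ty": 0.02, "tz": 0.06, "roll": 3.5, "fingers": 0}]'

```text
time_s: 14.78
ee_pos: [0.5661, -0.2262, 0.1288]
tool_rot: [-179.4, -0.1, -118.3]
contact_force: [-1.4, -2.0, 8.4]
grip_width: 0.0161
```

```bash
python3 -c "
from h import *
go(.5649,-.2249,.1274,-134)"
```

```text
t 14.78 pos [ 0.5661 -0.2262  0.1288] rpy [-1.7942e+02 -1.1000e-01 -1.1835e+02] F [-1.4  -2.02  8.44] T [-0.23  0.39 -0.  ] w 0.0161
tx ty tz [-0.02  0.07  0.05] roll 2.61
```

Request:
play_rows --rows '[{"tx": -0.01, "ty": 0.04, "tz": 0.05, "roll": 0.5, "fingers": 0}, {"tx": -0.01, "ty": 0.04, "tz": 0.05, "roll": 1.0, "fingers": 0}, {"tx": -0.01, "ty": 0.04, "tz": 0.05, "roll": 1.5, "fingers": 0}, {"tx": -0.01, "ty": 0.04, "tz": 0.05, "roll": 1.9, "fingers": 0}, {"tx": -0.01, "ty": 0.04, "tz": 0.05, "roll": 1.9, "fingers": 0}]'

```text
time_s: 15.4
ee_pos: [0.566, -0.2267, 0.1292]
tool_rot: [-179.2, -0.0, -129.8]
contact_force: [-1.8, -1.9, 6.6]
grip_width: 0.0156
```

```bash
python3 -c "
from h import *
go(.5649,-.2249,.1274,-134)"
```

```text
t 15.4 pos [ 0.566  -0.2267  0.1292] rpy [-1.7919e+02 -1.0000e-02 -1.2981e+02] F [-1.84 -1.93  6.56] T [-0.24  0.49 -0.02] w 0.0156
tx ty tz [-0.03  0.08  0.07] roll 0.7
```

Request:
play_rows --rows '[{"tx": -0.02, "ty": 0.05, "tz": 0.06, "roll": 0.25, "fingers": 0}, {"tx": -0.02, "ty": 0.05, "tz": 0.06, "roll": 0.5, "fingers": 0}, {"tx": -0.02, "ty": 0.05, "tz": 0.06, "roll": 0.7, "fingers": 0}, {"tx": -0.02, "ty": 0.05, "tz": 0.06, "roll": 0.7, "fingers": 0}]'

```text
time_s: 15.9
ee_pos: [0.5659, -0.2266, 0.1292]
tool_rot: [-179.0, 0.0, -134.1]
contact_force: [-2.1, -2.8, 7.3]
grip_width: 0.0162
```

```bash
python3 -c "
from h import *
go(.5649,-.2249,.1274,-137)"
```

```text
t 15.9 pos [ 0.5659 -0.2266  0.1292] rpy [-1.7898e+02  4.0000e-02 -1.3405e+02] F [-2.09 -2.82  7.33] T [-0.25  0.48  0.01] w 0.0162
tx ty tz [-0.02  0.08  0.07] roll 0.49
```

Request:
play_rows --rows '[{"tx": -0.02, "ty": 0.05, "tz": 0.06, "roll": 0.2, "fingers": 0}, {"tx": -0.02, "ty": 0.05, "tz": 0.06, "roll": 0.4, "fingers": 0}, {"tx": -0.02, "ty": 0.05, "tz": 0.06, "roll": 0.4, "fingers": 0}]'

```text
time_s: 16.27
ee_pos: [0.5657, -0.2266, 0.1293]
tool_rot: [-178.8, 0.1, -136.5]
contact_force: [-2.0, -1.5, 7.6]
grip_width: 0.0157
```

```bash
python3 -c "
from h import *
go(.5649,-.2249,.1274,-139)"
```

```text
t 16.27 pos [ 0.5657 -0.2266  0.1293] rpy [-1.7879e+02  6.0000e-02 -1.3649e+02] F [-1.98 -1.47  7.64] T [-0.18  0.58  0.18] w 0.0157
tx ty tz [-0.02  0.07  0.07] roll 0.42
```

Request:
play_rows --rows '[{"tx": -0.01, "ty": 0.05, "tz": 0.06, "roll": 0.15, "fingers": 0}, {"tx": -0.01, "ty": 0.05, "tz": 0.06, "roll": 0.3, "fingers": 0}, {"tx": -0.01, "ty": 0.05, "tz": 0.06, "roll": 0.3, "fingers": 0}]'

```text
time_s: 16.65
ee_pos: [0.5649, -0.227, 0.1293]
tool_rot: [-178.6, 0.0, -138.3]
contact_force: [-4.2, -3.2, 8.4]
grip_width: 0.0155
```

```bash
python3 -c "
from h import *
go(.5649,-.2249,.1333,-139)"
```

```text
t 16.65 pos [ 0.5649 -0.227   0.1293] rpy [-1.7862e+02  2.0000e-02 -1.3834e+02] F [-4.2  -3.17  8.41] T [-0.31  0.97  0.19] w 0.0155
tx ty tz [-0.06  0.06 -0.16] roll 0.11
```

It's at the stop: yaw has turned 50°, and the torque and side force are rising. I let it rise and check whether it reaches 89 mm.

Request:
play_rows --rows '[{"tx": -0.02, "ty": 0.04, "tz": -0.05, "roll": 0.1, "fingers": 0}, {"tx": -0.02, "ty": 0.04, "tz": -0.1, "roll": 0.1, "fingers": 0}, {"tx": -0.02, "ty": 0.04, "tz": -0.14, "roll": 0.1, "fingers": 0}, {"tx": -0.02, "ty": 0.04, "tz": -0.14, "roll": 0.1, "fingers": 0}]'

```text
time_s: 17.15
ee_pos: [0.5645, -0.2266, 0.1323]
tool_rot: [-178.6, -0.0, -139.0]
contact_force: [-0.7, -5.9, -0.7]
grip_width: 0.016
```

```bash
python3 -c "
from h import *
go(.5649,-.2249,.1333,-138)
f=imaging.grab_frame('side'); im=f['img']; cv2.imwrite('pics/s7.png',cv2.resize(im[80:220,270:430],None,fx=4,fy=4,interpolation=cv2.INTER_CUBIC))"
```

```text
t 17.15 pos [ 0.5645 -0.2266  0.1323] rpy [-1.7858e+02 -3.0000e-02 -1.3896e+02] F [-0.65 -5.92 -0.68] T [-1.01  0.07  0.44] w 0.016
tx ty tz [-0.06  0.04 -0.04] roll -0.16
```

View pics/s7.png

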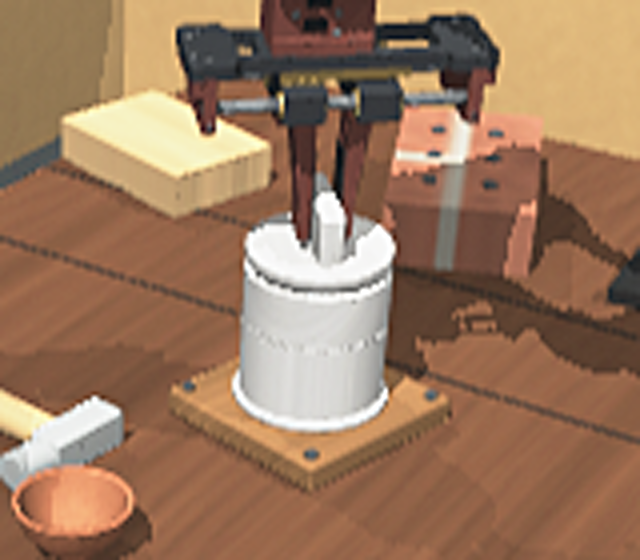

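Request:
play_rows --rows '[{"tx": 0, "ty": 0, "tz": -0.02, "roll": -0.15, "fingers": 0}, {"tx": 0, "ty": 0, "tz": -0.04, "roll": -0.15, "fingers": 0}, {"tx": 0, "ty": 0, "tz": -0.04, "roll": -0.15, "fingers": 0}]'

```text
time_s: 17.58
ee_pos: [0.5647, -0.2269, 0.1327]
tool_rot: [-178.6, -0.1, -138.1]
contact_force: [1.1, -4.8, -2.3]
grip_width: 0.0162
```

```bash
python3 -c "
from h import *
go(.5649,-.2249,.1333,-138)"
```

```text
t 17.57 pos [ 0.5647 -0.2269  0.1327] rpy [-1.7857e+02 -5.0000e-02 -1.3808e+02] F [ 1.08 -4.76 -2.32] T [-0.77 -0.15  0.04] w 0.0162
tx ty tz [-0.06  0.05 -0.02] roll -0.01
```

The lid rose to about 88.3 mm with the collar bearing on it, which is consistent with it being in the notches. I'm releasing.

Request:
play_rows --rows '[{"tx": 0, "ty": 0, "tz": 0, "roll": 0, "fingers": 30}, {"tx": 0, "ty": 0, "tz": 0, "roll": 0, "fingers": 50}, {"tx": 0, "ty": 0, "tz": 0, "roll": 0, "fingers": 60}, {"tx": 0, "ty": 0, "tz": 0, "roll": 0, "fingers": 60}, {"tx": 0, "ty": 0, "tz": 0, "roll": 0, "fingers": 60}, {"tx": 0, "ty": 0, "tz": 0, "roll": 0, "fingers": 60}]'

```text
time_s: 18.32
ee_pos: [0.5646, -0.2268, 0.1327]
tool_rot: [-178.6, -0.1, -138.1]
contact_force: [1.0, 0.3, 0.7]
grip_width: 0.0526
```

```bash
python3 -c "
from h import *
go(.5649,-.2249,.1333,-138)
for c in('side','top'):
  f=imaging.grab_frame(c); im=f['img']; cv2.imwrite(f'pics/{c}8.png',im)
  for q in('lid','lid_handle','pot','pot_mouth'): print(c,q,[(round(d['conf'],2),np.round(d['xyz'],4)) for d in models.pinpoint(q,c) if d['xyz'][1]<-.16])
f=imaging.grab_frame('side');im=f['img'];cv2.imwrite('pics/s8.png',cv2.resize(im[80:220,270:430],None,fx=4,fy=4,interpolation=cv2.INTER_CUBIC))"
```

```text
t 18.32 pos [ 0.5646 -0.2268  0.1327] rpy [-1.7857e+02 -5.0000e-02 -1.3809e+02] F [1.03 0.27 0.68] T [0.06 0.01 0.03] w 0.0526
tx ty tz [-0.06  0.05 -0.02] roll -0.01
side lid [(0.85, array([ 0.5683, -0.2272,  0.0891]))]
side lid_handle []
side pot [(0.62, array([ 0.5622, -0.2238,  0.0021]))]
side pot_mouth [(0.74, array([ 0.5645, -0.2214,  0.1106]))]
top lid [(0.63, array([ 0.5618, -0.2309,  0.0906]))]
top lid_handle [(0.72, array([ 0.5666, -0.2279,  0.1415]))]
top pot [(0.93, array([ 0.5622, -0.2242,  0.0014]))]
top pot_mouth []
```

View pics/s8.png

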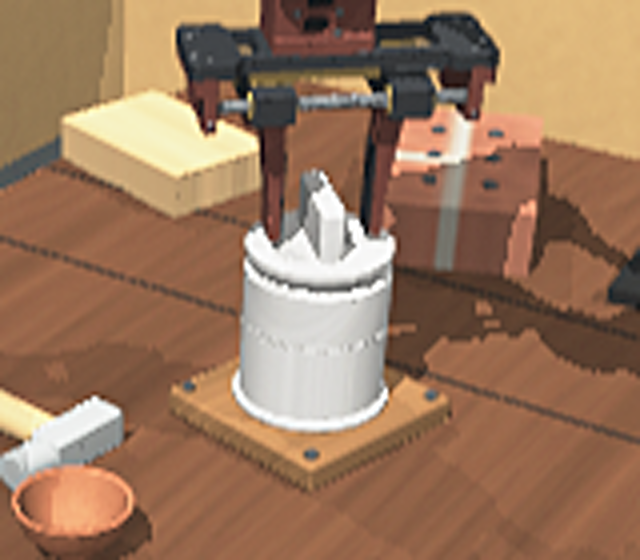

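The lid is released and shows an even gap to the collar. I back off upward and check.

Request:
play_rows --rows '[{"tx": 0, "ty": 0, "tz": -0.5, "roll": 0, "fingers": 60}, {"tx": 0, "ty": 0, "tz": -1.5, "roll": 0, "fingers": 60}, {"tx": 0, "ty": 0, "tz": -3, "roll": 0, "fingers": 60}, {"tx": 0, "ty": 0, "tz": -4.5, "roll": 0, "fingers": 60}, {"tx": 0, "ty": 2, "tz": -5, "roll": 0, "fingers": 60}, {"tx": 0, "ty": 4, "tz": -5, "roll": 0, "fingers": 60}, {"tx": 0, "ty": 5, "tz": -5, "roll": 0, "fingers": 60}, {"tx": 0, "ty": 5, "tz": -5, "roll": 0, "fingers": 60}]'

```text
time_s: 19.88
ee_pos: [0.4789, -0.1307, 0.2565]
tool_rot: [-178.4, 0.0, -138.0]
contact_force: [0.2, -0.5, -0.2]
grip_width: 0.0526
```

```bash
python3 -c "
from h import *
go()
fs={c:imaging.grab_frame(c) for c in('side','top')}
th=np.linspace(0,2*np.pi,80); out=[]
for c in fs:
  for q in('lid','lid_handle','pot','pot_mouth'): print(c,q,[(round(d['conf'],2),np.round(d['xyz'],4)) for d in models.pinpoint(q,c) if d['xyz'][1]<-.16])
  f=fs[c]; p=proj(f,[.5642,-.2249,.12])[0].astype(int); o=p-[50,60]
  for L in (.086,.089):
    im=cv2.resize(f['img'][o[1]:o[1]+110,o[0]:o[0]+100],None,fx=5,fy=5,interpolation=cv2.INTER_CUBIC)
    for z in (.110,L+.029,L+.037):
      P=np.c_[.5642+.046*np.cos(th),-.2249+.046*np.sin(th),0*th+z]; q=(proj(f,P)-o+.5)*5
      cv2.polylines(im,[q.astype(int).reshape(-1,1,2)],True,(0,0,255),1)
    out.append(cv2.resize(im,(400,440)))
  cv2.imwrite(f'pics/fin_{c}.png',np.hstack(out[-2:]))
r=rect(fs['top'],(.5642,-.2249),.089+.07,.06,500); cv2.imwrite('pics/fin_r.png',r)
"
```

```text
t 19.88 pos [ 0.4789 -0.1307  0.2565] rpy [-1.7841e+02  4.0000e-02 -1.3800e+02] F [ 0.23 -0.45 -0.19] T [ 0.03 -0.02  0.01] w 0.0526
tx ty tz [0. 0. 0.] roll 0
side lid [(0.87, array([ 0.5637, -0.2309,  0.0896]))]
side lid_handle [(0.73, array([ 0.565 , -0.2267,  0.1411]))]
side pot [(0.9, array([ 0.5639, -0.224 ,  0.0008]))]
side pot_mouth [(0.68, array([ 0.5636, -0.2256,  0.109 ]))]
top lid []
top lid_handle [(0.49, array([ 0.5686, -0.2292,  0.1405]))]
top pot []
top pot_mouth []
```

View pics/fin_side.png

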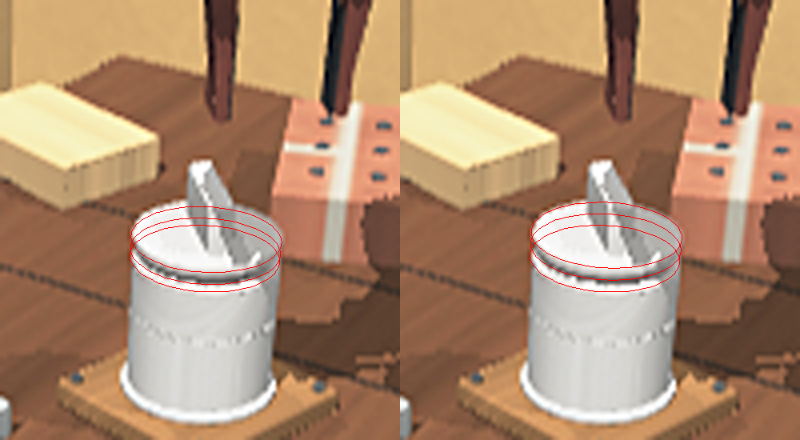

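View pics/fin_r.png

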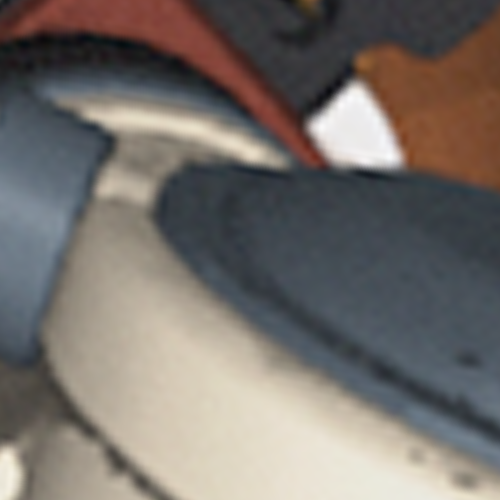

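The arm blocks the top view, so I move aside for a proper check.

```bash
python3 -c "
from h import *
go(.40,.12,.256)"
```

```text
t 20.38 pos [ 0.4793 -0.1318  0.2542] rpy [-1.7860e+02 -8.0000e-02 -1.3811e+02] F [ 0.4  -0.41  0.68] T [ 0.08 -0.03 -0.06] w 0.0529
tx ty tz [-4.36  9.61 -0.31] roll 0
```

Request:
play_rows --rows '[{"tx": -0.5, "ty": 1.1, "tz": -0.1, "roll": 0, "fingers": 60}, {"tx": -1.3, "ty": 2.8, "tz": -0.2, "roll": 0, "fingers": 60}, {"tx": -2.1, "ty": 4.6, "tz": -0.3, "roll": 0, "fingers": 60}, {"tx": -2.9, "ty": 6.4, "tz": -0.3, "roll": 0, "fingers": 60}, {"tx": -3.7, "ty": 8.2, "tz": -0.3, "roll": 0, "fingers": 60}, {"tx": -4.3, "ty": 9.5, "tz": -0.3, "roll": 0, "fingers": 60}, {"tx": -4.3, "ty": 9.5, "tz": -0.3, "roll": 0, "fingers": 60}]'

```text
time_s: 21.25
ee_pos: [0.4002, 0.1185, 0.2559]
tool_rot: [-178.6, -0.1, -137.9]
contact_force: [0.5, -0.5, 1.0]
grip_width: 0.0527
```

```bash
python3 -c "
from h import *
go()
f=imaging.grab_frame('top'); g=imaging.grab_frame('side')
for c in('top','side'):
  for q in('lid','lid_handle','pot'): print(c,q,[(round(d['conf'],2),np.round(d['xyz'],4)) for d in models.pinpoint(q,c) if d['xyz'][1]<-.16])
r=rect(f,(.5642,-.2249),.089+.07,.06,400)
th=np.linspace(0,2*np.pi,80); p=proj(g,[.5642,-.2249,.118])[0].astype(int); o=p-[30,30]
im=cv2.resize(g['img'][o[1]:o[1]+60,o[0]:o[0]+60],(400,400),interpolation=cv2.INTER_CUBIC)
cv2.imwrite('pics/f2.png',np.hstack([r,im]))
r=rect(f,(.5642,-.2249),.089+.037,.06,600); hsv=cv2.cvtColor(r,cv2.COLOR_BGR2HSV); cv2.imwrite('pics/f3.png',r)
cv2.imwrite('pics/top9.png',f['img'])
"
```

```text
t 21.25 pos [0.4002 0.1185 0.2559] rpy [-1.7861e+02 -6.0000e-02 -1.3789e+02] F [ 0.51 -0.53  0.96] T [ 0.06  0.02 -0.  ] w 0.0527
tx ty tz [0. 0. 0.] roll 0
top lid [(0.63, array([ 0.5651, -0.2276,  0.0911]))]
top lid_handle [(0.87, array([ 0.5688, -0.2272,  0.142 ]))]
top pot [(0.98, array([ 0.5576, -0.2262,  0.    ]))]
side lid [(0.75, array([ 0.5638, -0.2322,  0.087 ]))]
side lid_handle [(0.72, array([ 0.5642, -0.224 ,  0.141 ]))]
side pot [(0.67, array([ 0.5642, -0.2245,  0.0007]))]
```

View pics/f2.png

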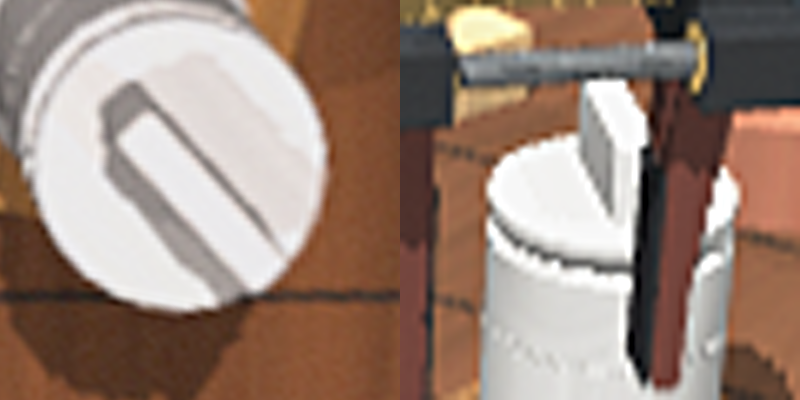

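View pics/top9.png

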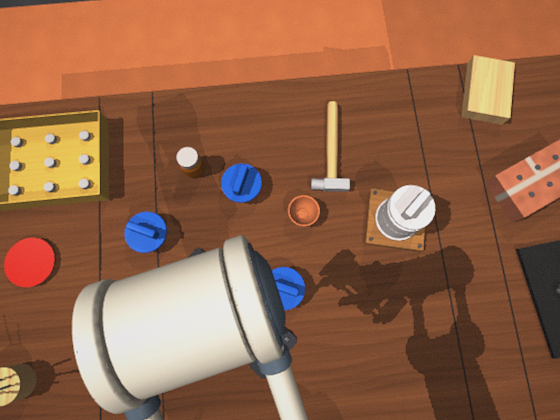

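The top view shows the handle at about -49°, which is about 35° (0.6 rad) off the pot's x axis. The flange is centred, and the 89 mm overlay fits better than the 86 mm one. The bowl (304,211), jar (188,160) and hammer (331,184) are at the same pixels as at the start. Handing in.

```bash
python3 -c "
from cell import order
print(order.finish_job())"
```

```text
the job is handed in; nothing more can be done
None
```

I closed the pot with the bare-metal lid and handed the job in at about 21 s; no verdict was reported. I lowered the lid into the mouth, pushed it down against the spring and turned it about 50° clockwise to the stop. Then I let it rise and released it. The lugs went straight into the slots on the way down, so I never needed to rest the lid on the collar and feel for them. The highest force I read at the wrist was about 10 N.

- **Position:** After release the networks put the lid's origin at about 88.8 mm on average, with single readings from 87 to 91 mm. The gripper height gave 88.3 mm just before I let go. The 89 mm overlay fitted the side view better than the 86 mm one. That points to locked, but the pixel margin is only about 1 px.
- **Turn and centring:** The handle sits about 0.6 rad off the pot's x axis. In the images the flange sits centred on the pot; the networks' lid readings scattered up to about 8 mm from the axis, so they don't settle the 4 mm limit.
- **Disagreements:** The tool had tilted about 1.4° by the end of the twist, and a side force of about 5 N remained until I opened the gripper. I did not measure the lid's own tilt after release, but it looked level.
- **Surroundings:** The bowl, jar and hammer are at the same pixels as at the start. The two blue lids still in clear view had not moved, and the arm hid the others. The arm is clear of everything.

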